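# Slide the stirrer home into the titration stand's corner stop

## Task

Push the blue magnetic stirrer along the bench, with the beaker riding on it, into the corner of the low steel stop of the titration stand, until the stirrer sits square and flush against both rails. Only push it: do not lift or tip it, do not touch the beaker, which must stay standing on the white plate, and leave everything else on the bench where it is.

Things in the scene. Friction and masses are not known exactly. Their poses are not given: they have to be found in the camera images.
- stirrer: magnetic stirrer: blue square box 140 x 140 mm, 42 mm high, upright flat sides, with a round white plate 108 mm across on it (plate top 50 mm above the bench). About 0.75 kg; slides under 3 to 10 N. Origin: centre of its underside, z up. Its -x side is the front (white strip; green and red marks on the top's front corners), which starts within 0.4 rad of facing the robot
- home_place (a point): fixed point on the bench where the stirrer's origin lies when it is home, 70 mm from the inner face of each rail. Axes as the corner stop's; the stirrer's x axis is then parallel to this x axis (front towards the robot). Yellow tape strips, flat on the bench, run just outside the two open edges of the 140 mm home square
- beaker: small empty glass beaker, 46 mm across, 58 mm high, 60 g, standing loose near the middle (within 8 mm) of the stirrer's plate. Origin: centre of its underside; z up
- corner_stop: fixed stop, two steel rails 22 mm high, 12 mm thick, in an L. Origin: on the bench at the inner corner. Back rail: inner face at x = 0, y from -200 to 0 mm. Side rail: inner face at y = 0, x from -160 to 0 mm. The stirrer belongs on the -x, -y side. x points away from the robot within 0.2 rad. Outside the corner stand a 374 mm rod on a 90 mm foot at (+60, +60) mm and a burette at (+60, +125) mm
- amber_a: bystander: amber bottle with orange cap, 68 mm across, 150 mm high. Origin: centre of its underside
- amber_b: bystander: amber bottle with white cap, 68 mm across, 160 mm high. Origin: centre of its underside
- flask: bystander: conical glass flask, 76 mm across at the foot, 110 mm high. Origin: centre of its underside
- tip_box: bystander: box with orange lid, 87 x 122 x 59 mm. Origin: centre of its underside
- jar: bystander: white jar with red cap, 48 mm across, 60 mm high. Origin: centre of its underside
- towel_roll: bystander: white paper roll standing upright, 104 mm across, 220 mm high. Origin: centre of its underside
- spatula: bystander: spatula lying flat, 180 mm long along its x axis. Origin: underside, near its middle
There are look-alikes about, which are no part of the job. There is more than one size of the stirrer; the one meant has the size given above.

How it is judged:
At the end, for the whole second after the job is handed in: The stirrer rests flat on the bench with its centre 70 mm (at most 4.5 mm more) from the inner face of each rail and square to them within 0.045 rad, front towards the robot; the beaker stands upright at rest wholly on the white plate (its centre within 32 mm of the plate's centre) (x of stirrer in the frame of corner_stop between -0.0745 and -0.066 m and y of stirrer in the frame of corner_stop between -0.0745 and -0.066 m and angle between the x axis of stirrer and the x axis of corner_stop, either way round below 0.045 rad and height (world z) of stirrer below 0.005 m and angle between stirrer's own z axis and vertical below 0.05 rad and linear speed of each of stirrer, beaker below 0.01 m/s and z of beaker in the frame of stirrer above 0.045 m and horizontal distance between beaker and stirrer below 0.032 m and angle between beaker's own z axis and vertical below 0.1 rad); the robot touches nothing.
It fails at once if the stirrer is lifted or tipped (12 mm up or 0.12 rad) (height (world z) of stirrer above 0.012 m or angle between stirrer's own z axis and vertical above 0.12 rad).
It fails at once if the robot touches the beaker (contact force between any of the fingers, the arm and beaker above 0.3 N).
It fails at once if the beaker tips over or leaves the plate (angle between beaker's own z axis and vertical above 0.4 rad or z of beaker in the frame of stirrer below 0.03 m).
It fails at once if another thing on the bench is moved by more than 20 mm (distance of any of amber_a, amber_b, flask, tip_box, jar, towel_roll, spatula from where it was at the start of the episode above 0.02 m).
It also fails if it takes over 67 s, if anything falls off the work surface, if the arm or the gripper's body presses on something with over 40 N, if the wrist force passes 120 N, or if a joint passes its speed limit or range.

## Robot

A 6-joint arm with a two-finger parallel gripper is mounted at the origin on the work surface. World frame = base frame: x ahead of the robot, y to its left, z up, the work surface at z = 0. Lengths are in m, angles in rad, forces in N, time in s.
With the tool pointing down it reaches from about 0.375 to 0.925 m from the base axis. Payload 5.7 kg.
Tool frame: the origin (TCP) lies at the very end of the fingers, on their centre line; the grasp point (between the pads) lies 19 mm behind it (manip.hold_point_z is the distance from the TCP to the grasp point, in m); z points along the fingers, y is the direction in which the jaws open and shut (so a half turn about z gives the same grasp; the last joint's range is limited). The gripper opens to 88 mm and grips with 3 to 60 N. Pads are 20 mm wide; open, the fingers measure 115 mm over their backs; the gripper's body (75 mm by 178 mm) begins 61 mm behind the grasp point.
Start: joints at [1.027, 0.359, 1.51, -0, 1.272, -0.115], TCP at [0.249, 0.546, 0.223] pointing down, gripper open.
Joint ranges: [-2.97, 2.97], [-1.01, 2.36], [0.21, 2.38], [-0.96, 4.11], [0.2, 2.71], [-2.98, 2.98]. Speed limits (rad/s): [2.39, 2.39, 3.14, 3.14, 3.14, 3.14].

## Interface

Orientations are given as a rotation vector (axis times angle).
In Python, from cell import manip gives the robot as it stands.
- The arm moves only by the tool arm_command, never from a script. Its arguments are lists of equal length, an entry for each row: "jaw": the closure in counts, from 0 (fully open) to 255 (shut); "dp": the shift along the tool's x, y, z in m, a list of three; "twist": the turn about the tool's z in rad. In form: {"jaw": [jaw, ...], "dp": [[tx, ty, tz], ...], "twist": [twist, ...]}. A call has 1 to 10 rows; each row is the pose to reach, as a shift and turn from the pose measured when the call began, along the tool's axes at that moment; what a row does not reach only later rows make up. A row lasts 1/12 s, in which the tool goes at most 41.7 mm and 7.16 degrees, less where a joint would pass 70% of its speed; a pose out of reach is approached as far as the arm can. A call with a gripper value outside its range is refused whole. The fingers move at their own pace and stop on an object; "squeeze" is the grip in N (left out, the last holds). Time passes only in rows, so rows that repeat a pose let the fingers close. It gives the time, the measured TCP pose, the force and the opening at its end, in the units of the state.
- manip.state(): the state, without advancing time (a new reading comes with each control period).
- manip.camera(name): name is "scene" or "top" or "wrist"; returns (picture, depth): 480x640x3 uint8, red, green, blue; 480x640 float32, m along the optical axis (not along the pixel's ray), 0 where there is no reading.
- manip.get_calibration(name): a dict with "camera_matrix" (3x3 intrinsics, pixels), "k1" (the pictures are not rectified: a ray, as slopes to the right and down, at radius r is drawn at 1 + k1 r^2 times it, then the intrinsics apply), "rvec" (rotation vector, rad) and "tvec" (3), from world to camera coordinates, as OpenCV has them; the wrist camera has in their place "tool_from_camera" (4x4, takes a point from camera to tool coordinates, whose origin is the TCP and whose axes are the flange's). Camera axes: x right, y down, z forward; pixel columns grow to the right and rows downward; lengths in m; the calibration is good to about 2 mm. A picture is of the moment at which its call begins: read the wrist's pose just before it. get_calibration takes no time and is no camera call.
- manip.job_done(): hands the job in, once; it reports no verdict.
The state is a dict: "time": time; "qpos": joint angles; "joint_velocities": joint speeds; "tau": joint torques, N m; "ee_pos": TCP position; "orientation": TCP orientation; "wrist_force": force on the tool from outside, world axes, zero at the start; "wrist_torque": the same for the moment, N m; "gripper_width": finger opening in m.
Only numpy, scipy, OpenCV 4.12 (cv2) and the standard library are available. Lean on these libraries where they do the work, as an engineer would, in place of code of your own. Each camera call takes 0.05 s, during which the arm holds its last target.

## Working session

There is one attempt and no reset: what is moved stays moved. The work goes in short steps, Python scripts to look and compute and a tool call to move; the robot and the scene stay as the last step left them, time stands still between calls to the robot, and variables do not carry over. Pictures are saved under pics/ and viewed, and the job is handed in when it is done.

Besides the shell and the picture viewer there is one more tool, called by a JSON object that holds its "api" and its "payload". arm_command: Moves the arm, as the interface text tells. Its arguments: {"type":"object","properties":{"jaw":{"type":"array","items":{"type":"number"}},"dp":{"type":"array","items":{"type":"array","items":{"type":"number"}}},"twist":{"type":"array","items":{"type":"number"}},"squeeze":{"type":"number"}},"required":["jaw","dp","twist"]}

```bash
ls; mkdir -p pics; cat > h.py <<'E'
import numpy as np, cv2
from cell import manip
def grab(n):
    im,d=manip.camera(n); np.savez(f'{n}.npz',im=im,d=d); return im,d
def toworld(n,u,v,d):
    c=manip.get_calibration(n);K=np.array(c['camera_matrix']);k1=c['k1']
    u=np.asarray(u,float);v=np.asarray(v,float)
    x=(u-K[0,2])/K[0,0];y=(v-K[1,2])/K[1,1]
    dc=np.array([k1,0,0,0.])
    p=cv2.undistortPoints(np.stack([u,v],-1).reshape(-1,1,2),K,dc).reshape(-1,2)
    z=np.asarray(d,float).reshape(-1)
    P=np.c_[p*z[:,None],z]
    R=cv2.Rodrigues(np.array(c['rvec'],float))[0];t=np.array(c['tvec'],float).reshape(3)
    return (P-t)@R
def project(n,X):
    c=manip.get_calibration(n)
    return cv2.projectPoints(np.array(X,float).reshape(-1,1,3),np.array(c['rvec'],float),np.array(c['tvec'],float),np.array(c['camera_matrix'],float),np.array([c['k1'],0,0,0.]))[0].reshape(-1,2)
E
python3 - <<'E'
from h import *
for n in('scene','top'):
    im,d=grab(n); cv2.imwrite(f'pics/{n}0.png',im[:,:,::-1]); print(manip.get_calibration(n))
print(manip.state())
E
```

```text
pics
{'camera_matrix': array([[557.83916525,   0.        , 309.81060405],
       [  0.        , 557.83916525, 240.9418695 ],
       [  0.        ,   0.        ,   1.        ]]), 'k1': -0.1400432366590438, 'rvec': array([ 0.65153624,  2.56172817, -1.28690234]), 'tvec': array([ 0.51534725, -0.13636987,  1.5136145 ])}
{'camera_matrix': array([[569.71735107,   0.        , 323.47954249],
       [  0.        , 569.71735107, 239.65611869],
       [  0.        ,   0.        ,   1.        ]]), 'k1': -0.10315852835139488, 'rvec': array([ 2.15604886, -2.14578909,  0.15133957]), 'tvec': array([0.00410881, 0.56100869, 1.54692087])}
{'time': 0.1, 'qpos': array([ 1.02689909e+00,  3.59408446e-01,  1.51130793e+00, -2.48931406e-05,
        1.27252439e+00, -1.15129937e-01]), 'joint_velocities': array([ 0.00015381, -0.00050058, -0.00074586, -0.00071302, -0.00191354,
       -0.0011011 ]), 'tau': array([-1.12376131e-04, -5.16358709e+01, -2.71409065e+01,  6.77270140e-02,
        2.75941944e-02,  3.69909799e-05]), 'ee_pos': array([0.24915631, 0.54513498, 0.22191447]), 'orientation': array([-6.68238722e-01, -3.06917680e+00,  2.46126179e-03]), 'wrist_force': array([ 0.48363428, -0.17802101, -0.49197199]), 'wrist_torque': array([-0.00309642,  0.03137233,  0.01630173]), 'gripper_width': 0.08810859773579098}
```

```bash
sleep 1
```

```text
(no output)
```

View pics/top0.png

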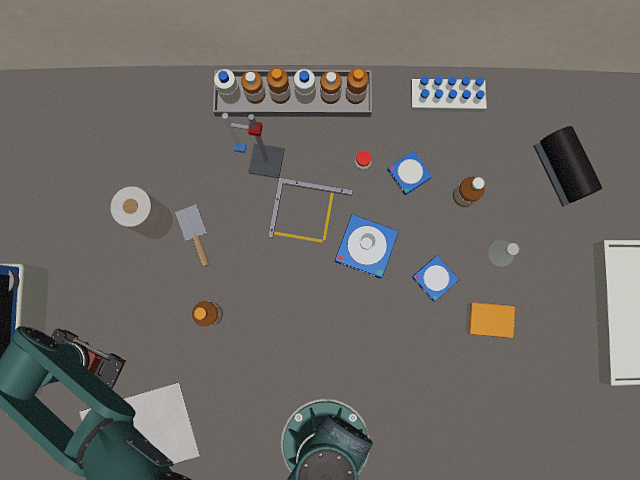

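View pics/scene0.png

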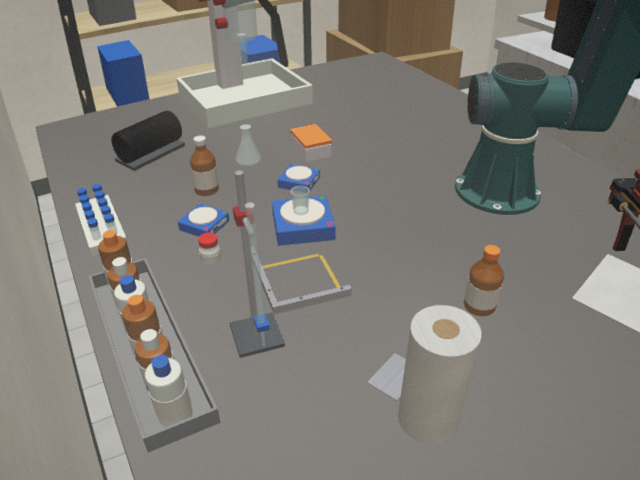

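The top view shows three blue stirrers, at (367,246), (410,172) and (436,278). Only the one at (367,246) is large and carries a beaker, so it fits the description. I'll confirm that with a crop and then measure.

```bash
python3 - <<'E'
from h import *
z=np.load('top.npz');im=z['im'];d=z['d']
c=im[160:300,250:430,::-1]
cv2.imwrite('pics/crop0.png',cv2.resize(c,None,fx=4.4,fy=4.2,interpolation=cv2.INTER_CUBIC))
hsv=cv2.cvtColor(im,cv2.COLOR_RGB2HSV)
v,u=np.mgrid[0:480,0:640]
W=toworld('top',u.ravel(),v.ravel(),d.ravel()).reshape(480,640,3)
np.save('W.npy',W)
print('bench z',np.median(W[300:330,300:400,2]))
# plate/box by height
for (uu,vv) in [(367,246),(410,172),(436,278)]:
    m=np.zeros((480,640),bool);m[vv-36:vv+36,uu-36:uu+36]=1
    b=m&(hsv[...,0]>100)&(hsv[...,0]<125)&(hsv[...,1]>120)
    w=m&(hsv[...,1]<40)&(hsv[...,2]>150)
    top=m&(b|w)
    n,l,s,_=cv2.connectedComponentsWithStats(top.astype(np.uint8)); k=l[vv,uu] or 1+np.argmax(s[1:,4]); top=l==k
    P=W[top]; print((uu,vv),'z',np.percentile(P[:,2],[10,50,90]))
    r=cv2.minAreaRect((W[top&(W[...,2]>0.03)][:,:2]*1000).astype(np.float32)); print(r)
E
```

```text
bench z -0.0005964903442878839
(367, 246) z [0.03795842 0.04524798 0.05392474]
((469.3720703125, -85.32231140136719), (140.3653106689453, 303.0627136230469), 70.20782470703125)
(410, 172) z [0.02227286 0.02928211 0.0354996 ]
((589.4219970703125, -108.83819580078125), (108.20484924316406, 537.034423828125), 52.895565032958984)
(436, 278) z [0.02267619 0.02927099 0.0354823 ]
((389.4730224609375, -183.71446228027344), (101.74165344238281, 385.3939208984375), 28.38191032409668)
```

View pics/crop0.png

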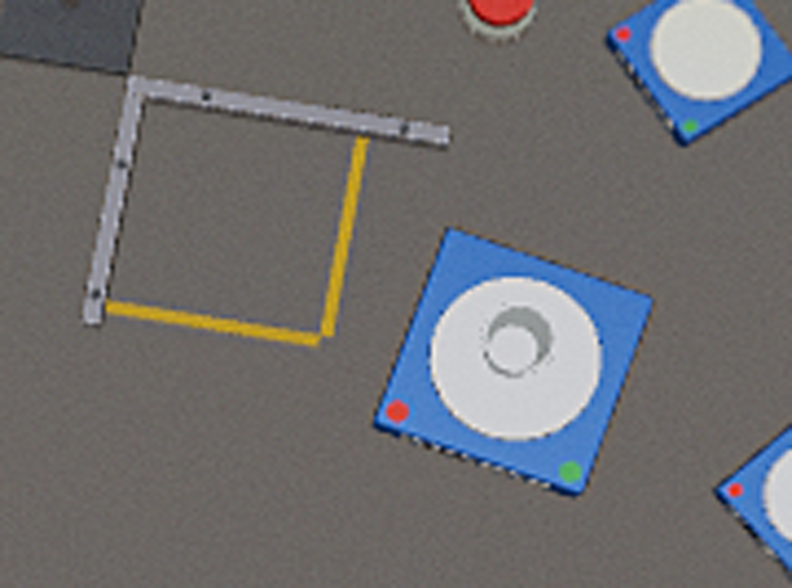

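```bash
cat >> h.py <<'E'
def onplane(n,u,v,z):
    a=toworld(n,u,v,np.full(np.size(u),0.5));b=toworld(n,u,v,np.full(np.size(u),1.))
    s=(z-a[:,2])/(b[:,2]-a[:,2]); return a+s[:,None]*(b-a)
def fitrect(P):  # pts mm Nx2 -> rect
    return cv2.minAreaRect(P.astype(np.float32))
from scipy.optimize import minimize
def stirrer(im,n='top',guess=None,rad=110):
    """refine pose: project 140 square at z=.042, maximise blue/white inside minus outside"""
    hsv=cv2.cvtColor(im,cv2.COLOR_RGB2HSV)
    b=((hsv[...,0]>100)&(hsv[...,0]<125)&(hsv[...,1]>110)&(hsv[...,2]>60))
    v,u=np.nonzero(b); P=onplane(n,u,v,0.042)[:,:2]
    k=np.hypot(*(P-guess[:2]).T)<rad/1000; P=P[k]; hs=hsv[v[k],u[k]]
    return P,hs
E
python3 - <<'E'
from h import *
z=np.load('top.npz');im=z['im'];d=z['d'];W=np.load('W.npy')
P,hs=stirrer(im,guess=np.array([.469,-.085]))
print(len(P),np.percentile(hs[:,2],[1,5,10,25,50,90]))
k=hs[:,2]>170
for t in(120,150,170,190):
    q=P[hs[:,2]>t]*1000; print(t,len(q),fitrect(q))
hsv=cv2.cvtColor(im,cv2.COLOR_RGB2HSV)
# plate: white
m=(hsv[...,1]<40)&(hsv[...,2]>190);v,u=np.nonzero(m);Q=onplane('top',u,v,.05)[:,:2]
Q=Q[np.hypot(*(Q-[.469,-.085]).T)<.07];print('plate',cv2.minEnclosingCircle((Q*1000).astype(np.float32)))
# red/green
for nm,lo,hi in(('red',0,8),('green',45,75)):
    m=(hsv[...,0]>=lo)&(hsv[...,0]<=hi)&(hsv[...,1]>100);v,u=np.nonzero(m);Q=onplane('top',u,v,.042)[:,:2]
    Q=Q[np.hypot(*(Q-[.469,-.085]).T)<.11];print(nm,len(Q),Q.mean(0))
# tape
m=(hsv[...,0]>18)&(hsv[...,0]<30)&(hsv[...,1]>130);m[:, :255]=0;m[:,345:]=0;m[:180]=0;m[260:]=0
v,u=np.nonzero(m);Q=onplane('top',u,v,0)[:,:2]*1000
lab=cv2.connectedComponents(m.astype(np.uint8))[1][v,u]
for l in set(lab):
    q=Q[lab==l]; print('tape',len(q),cv2.fitLine(q.astype(np.float32),cv2.DIST_L2,0,.01,.01).ravel(), fitrect(q))
# rails
m=(W[...,2]>.013)&(W[...,2]<.035)&(hsv[...,1]<50)&(hsv[...,2]>120);m[:, :255]=0;m[:,360:]=0;m[:172]=0;m[245:]=0
cv2.imwrite('pics/rm.png',cv2.resize((m*255).astype(np.uint8)[160:260,250:370],None,fx=5,fy=5))
v,u=np.nonzero(m);Q=onplane('top',u,v,.022)[:,:2]*1000
print(len(Q))
np.save('rail.npy',Q)
# split: dist
from scipy.optimize import least_squares
def L(p):
    c,s=np.cos(p[2]),np.sin(p[2]); e=Q-p[:2]; x=e@[c,s]; y=e@[-s,c]
    return np.minimum(abs(x-6),abs(y-6)) # center lines x=+6,y=+6
best=min((least_squares(L,[x0,y0,a],loss='soft_l1') for x0 in(590,610) for y0 in(60,80) for a in(-.3,0,.15)),key=lambda r:r.cost)
print('corner',best.x,best.cost)
print('tape y-ext check', )
E
```

```text
682 [ 74.81 121.05 153.2  196.   198.   206.  ]
120 648 ((518.9409790039062, -103.1324462890625), (138.6938934326172, 83.82909393310547), 69.92916870117188)
150 618 ((518.6809692382812, -103.02726745605469), (138.0905303955078, 82.26615142822266), 69.8348159790039)
170 606 ((519.262939453125, -103.20294189453125), (137.2074737548828, 81.483642578125), 70.05381774902344)
190 576 ((519.4703369140625, -103.24237823486328), (136.26246643066406, 80.8055191040039), 69.92098236083984)
plate ((518.6782836914062, -102.25764465332031), 43.976261138916016)
red 13 [ 0.51060229 -0.03807454]
green 16 [ 0.47151252 -0.14773886]
tape 277 [ 5.7027984e-01 -8.2145047e-01  6.0507025e+02  3.8070667e+01] ((606.1463623046875, 37.542259216308594), (102.41228485107422, 205.39578247070312), 35.19948196411133)
498
corner [742.41143391 134.98581546   2.9749637 ] 1088.434844370871
tape y-ext check
```

View pics/rm.png

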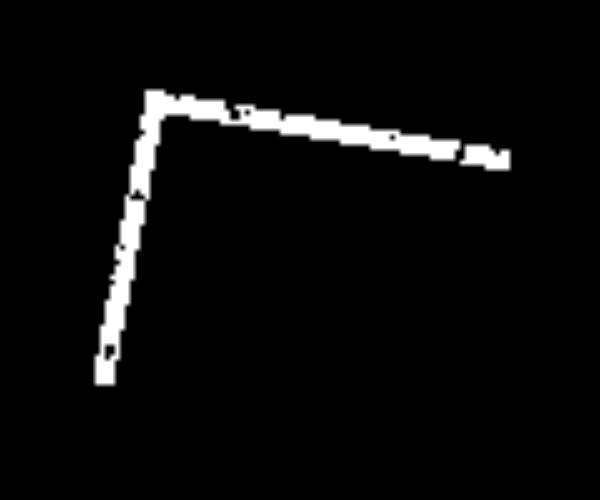

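```bash
python3 - <<'E'
from h import *
from scipy.optimize import least_squares
z=np.load('top.npz');im=z['im'];W=np.load('W.npy')
hsv=cv2.cvtColor(im,cv2.COLOR_RGB2HSV)
g=onplane('top',[369],[246],.045)[0,:2];print('g',g)
P,hs=stirrer(im,guess=g,rad=115)
for t in(120,150,170,190):
    q=P[hs[:,2]>t]*1000; print(t,len(q),fitrect(q))
for nm,lo,hi in(('red',0,8),('green',45,75)):
    m=(hsv[...,0]>=lo)&(hsv[...,0]<=hi)&(hsv[...,1]>100);v,u=np.nonzero(m);Q=onplane('top',u,v,.042)[:,:2]
    Q=Q[np.hypot(*(Q-g).T)<.11];print(nm,len(Q),Q.mean(0))
m=(hsv[...,1]<40)&(hsv[...,2]>190);v,u=np.nonzero(m);Q=onplane('top',u,v,.05)[:,:2]
Q=Q[np.hypot(*(Q-g).T)<.07];print('plate',cv2.minEnclosingCircle((Q*1000).astype(np.float32)))
Q=np.load('rail.npy')
def L(p):
    c,s=np.cos(p[2]),np.sin(p[2]); e=Q-p[:2]; x=e@[c,s]; y=e@[-s,c]
    return np.minimum(abs(x-6),abs(y-6))
g2=onplane('top',[281],[184],.022)[0,:2]*1000;print(g2)
best=min((least_squares(L,[g2[0]+a,g2[1]+b,t],loss='soft_l1') for a in(-10,0,10) for b in(-10,0,10) for t in(-.15,0,.15)),key=lambda r:r.cost)
p=best.x;print('corner',p,best.cost)
c,s=np.cos(p[2]),np.sin(p[2]); e=Q-p[:2]; x=e@[c,s]; y=e@[-s,c]
b=(y<-15);print('back x',np.percentile(x[b],[2,50,98]),'min y',y.min()); b=x<-15;print('side y',np.percentile(y[b],[2,50,98]),'minx',x.min())
m=(hsv[...,0]>18)&(hsv[...,0]<30)&(hsv[...,1]>130);m[:, :255]=0;m[:,345:]=0;m[:180]=0;m[260:]=0
v,u=np.nonzero(m);T=onplane('top',u,v,0)[:,:2]*1000-p[:2]
x=T@[c,s];y=T@[-s,c]
b=(y>-135);print('front tape x',np.percentile(x[b],[2,50,98]));b=x>-135;print('right tape y',np.percentile(y[b],[2,50,98]))
# bystander rough positions
for nm,u_,v_,h in(('jar',363,159,.06),('amb_b',477,184,.16),('flask',513,248,.11),('tip',492,320,.059),('amb_a',206,313,.15),('roll',131,206,.22),('small1',410,172,.03),('small2',436,278,.03),('rodtop',253,128,0.0)):
    print(nm,onplane('top',[u_],[v_],h)[0].round(3))
E
```

```text
g [ 0.54300137 -0.11939897]
120 1219 ((545.1488037109375, -112.52841186523438), (138.808837890625, 139.55874633789062), 70.08235931396484)
150 1172 ((545.2483520507812, -112.5692138671875), (137.96063232421875, 138.48358154296875), 70.06828308105469)
170 1153 ((545.5900268554688, -112.69424438476562), (137.26222229003906, 137.5352783203125), 70.09150695800781)
190 1071 ((545.7177124023438, -112.68838500976562), (136.40948486328125, 136.36610412597656), 70.09268951416016)
red 13 [ 0.51060229 -0.03807454]
green 16 [ 0.47151252 -0.14773886]
plate ((546.0236206054688, -112.68539428710938), 53.35934066772461)
[723.18597877 128.79759084]
corner [ 7.28587332e+02  1.25142330e+02 -1.66628938e-01] 1088.4348443708486
back x [ 0.47589268  5.91445149 11.70759117] min y -198.54536130381274
side y [ 0.51385924  6.08406692 11.75270127] minx -159.30468325183247
front tape x [-147.82248632 -143.9340093  -139.97785998]
right tape y [-147.87595756 -143.90978523 -140.04122464]
jar [ 0.787 -0.103  0.06 ]
amb_b [ 0.694 -0.396  0.16 ]
flask [ 0.531 -0.502  0.11 ]
tip [ 0.339 -0.454  0.059]
amb_a [0.355 0.306 0.15 ]
roll [0.619 0.491 0.22 ]
small1 [ 0.759 -0.24   0.03 ]
small2 [ 0.456 -0.307  0.03 ]
rodtop [0.898 0.216 0.   ]
```

```bash
cat >> h.py <<'E'
from scipy.spatial.transform import Rotation as Ro
C=np.array([.7286,.1251]);CY=-.1666
def c2w(x,y): c,s=np.cos(CY),np.sin(CY); return C+[c*x-s*y,s*x+c*y]
def w2c(p): c,s=np.cos(CY),np.sin(CY); e=np.asarray(p)[:2]-C; return np.array([c*e[0]+s*e[1],-s*e[0]+c*e[1]])
def goal(pos,yawy=None):
    s=manip.state();R=Ro.from_rotvec(s['orientation']).as_matrix()
    dp=R.T@(np.array(pos)-s['ee_pos'])
    cur=np.arctan2(R[1,1],R[0,1]); tw=None
    if yawy is not None: tw=-((yawy-cur+np.pi/2)%np.pi-np.pi/2)   # tool z down: world +yaw = -twist
    print('ee',s['ee_pos'].round(4),'c',(w2c(s['ee_pos'])*1000).round(1),'yawy',round(cur,3),'relC',round((cur-CY),3),'q6',s['qpos'][5].round(2),'t',s['time'],'F',s['wrist_force'].round(1))
    print('dp',dp.round(4),'twist',tw, '\nR',R.round(3).tolist())
E
python3 - <<'E'
from h import *
print(manip.get_calibration('wrist'))
sy=-.348; ctr=np.array([.5455,-.1127])
p=ctr-.107*np.array([-np.sin(sy),np.cos(sy)]);print(p)
goal([*p,.15],sy)
E
```

```text
{'camera_matrix': array([[394.03481525,   0.        , 319.38050605],
       [  0.        , 394.03481525, 249.18641072],
       [  0.        ,   0.        ,   1.        ]]), 'k1': -0.03989043562858793, 'tool_from_camera': array([[-5.70493172e-04, -9.60512654e-01, -2.78235721e-01,
         7.61938206e-02],
       [ 9.99999837e-01, -5.44144768e-04, -1.71923086e-04,
         1.42520868e-04],
       [ 1.37337874e-05, -2.78235774e-01,  9.60512808e-01,
        -1.62316272e-01],
       [ 0.00000000e+00,  0.00000000e+00,  0.00000000e+00,
         1.00000000e+00]])}
[ 0.50901103 -0.21328606]
ee [0.2492 0.5451 0.2219] c [-542.5  334.7] yawy 1.142 relC 1.309 q6 -0.12 t 0.1 F [ 0.5 -0.2 -0.5]
dp [-0.5517 -0.5816  0.0728] twist 1.4900364943472644 
R [[-0.909, 0.416, -0.001], [0.416, 0.909, -0.001], [0.0, -0.002, -1.0]]
```

{"api": "arm_command", "payload": {"jaw": [0,0,0,0,0,0,0,0,0,0], "dp": [[-0.552,-0.582,0.03],[-0.552,-0.582,0.03],[-0.552,-0.582,0.03],[-0.552,-0.582,0.03],[-0.552,-0.582,0.03],[-0.552,-0.582,0.03],[-0.552,-0.582,0.03],[-0.552,-0.582,0.03],[-0.552,-0.582,0.03],[-0.552,-0.582,0.03]], "twist": [1.49,1.49,1.49,1.49,1.49,1.49,1.49,1.49,1.49,1.49]}}

```text
time: 0.93
ee_pos: [0.3841, 0.1498, 0.207]
orientation: [2.344, 2.091, -0.002]
wrist_force: [1.1, 1.0, 0.3]
gripper_width: 0.0875
```

```bash
python3 - <<'E'
from h import *
goal([.509,-.2133,.15],-.348)
E
```

```text
ee [0.3841 0.1498 0.207 ] c [-343.8  -32.8] yawy -0.114 relC 0.053 q6 0.32 t 0.9333 F [1.1 1.  0.3]
dp [-0.3465  0.1654  0.0574] twist 0.23420771851645705 
R [[0.114, 0.994, -0.001], [0.994, -0.114, -0.001], [-0.001, -0.0, -1.0]]
```

{"api": "arm_command", "payload": {"jaw": [0,0,0,0,0,0,0,0,0,0], "dp": [[-0.347,0.165,0.03],[-0.347,0.165,0.03],[-0.347,0.165,0.03],[-0.347,0.165,0.03],[-0.347,0.165,0.03],[-0.347,0.165,0.03],[-0.347,0.165,0.03],[-0.347,0.165,0.03],[-0.347,0.165,0.03],[-0.347,0.165,0.03]], "twist": [0.234,0.234,0.234,0.234,0.234,0.234,0.234,0.234,0.234,0.234]}}

```text
time: 1.77
ee_pos: [0.5106, -0.2196, 0.1769]
orientation: [2.571, 1.798, -0.002]
wrist_force: [0.4, 0.3, -0.1]
gripper_width: 0.0877
```

```bash
python3 - <<'E'
from h import *
goal([.509,-.2133,.025],-.348)
E
```

```text
ee [ 0.5106 -0.2196  0.1769] c [-157.9 -376.1] yawy -0.351 relC -0.184 q6 -0.18 t 1.7667 F [ 0.4  0.3 -0.1]
dp [ 0.0059 -0.004   0.1519] twist -0.002645349083745696 
R [[0.344, 0.939, 0.001], [0.939, -0.344, -0.004], [-0.003, 0.003, -1.0]]
```

{"api": "arm_command", "payload": {"jaw": [0,0,0,0,0,0,0,0], "dp": [[0,-0.004,0.03],[0,-0.004,0.06],[0,-0.004,0.09],[0,-0.004,0.12],[0,-0.004,0.14],[0,-0.004,0.151],[0,-0.004,0.151],[0,-0.004,0.151]], "twist": [0,0,0,0,0,0,0,0]}}

```text
time: 2.43
ee_pos: [0.5069, -0.2185, 0.0259]
orientation: [2.572, 1.798, -0.003]
wrist_force: [0.4, 0.2, 0.1]
gripper_width: 0.088
```

```bash
python3 - <<'E'
from h import *
goal([.509,-.2133,.025],-.348)
for n in('scene','wrist'):
    im,d=grab(n); cv2.imwrite(f'pics/{n}1.png',im[:,:,::-1])
E
```

```text
ee [ 0.5069 -0.2185  0.0259] c [-161.7 -375.6] yawy -0.351 relC -0.184 q6 -0.18 t 2.4333 F [0.4 0.2 0.1]
dp [0.0056 0.0002 0.0009] twist -0.002507559688120997 
R [[0.343, 0.939, 0.0], [0.939, -0.343, -0.004], [-0.003, 0.002, -1.0]]
```

View pics/scene1.png

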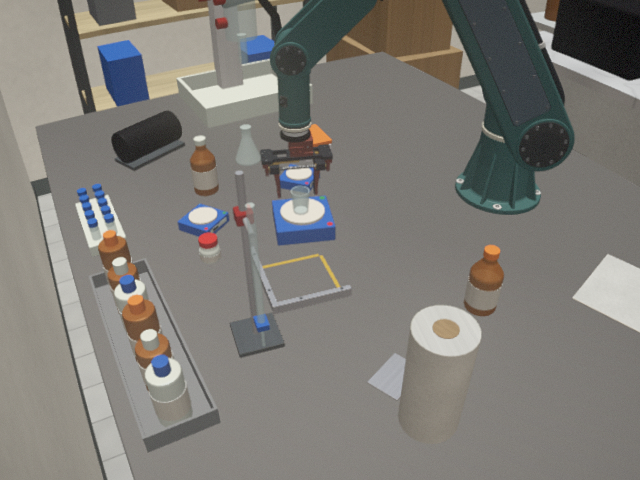

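View pics/wrist1.png

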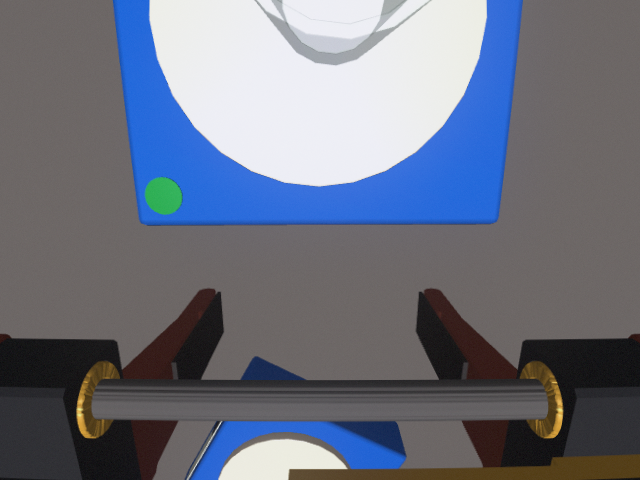

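{"api": "arm_command", "payload": {"jaw": [0,0,0,0,0,0,0,0,0,0], "dp": [[0.01,0,0.001],[0.02,0,0.001],[0.026,0,0.001],[0.029,0,0.001],[0.031,0,0.001],[0.033,0,0.001],[0.035,0,0.001],[0.038,0,0.001],[0.041,0,0.001],[0.045,0,0.001]], "twist": [0,0,0,0,0,0,0,0,0,0]}}

```text
time: 3.37
ee_pos: [0.5235, -0.1787, 0.0265]
orientation: [2.567, 1.796, -0.003]
wrist_force: [-2.5, -7.4, 2.4]
gripper_width: 0.0879
```

```bash
python3 - <<'E'
from h import *
goal([*c2w(-.141,-.153),.025],CY)
im,d=grab('wrist'); cv2.imwrite(f'pics/wrist2.png',im[:,:,::-1])
E
```

```text
ee [ 0.5235 -0.1787  0.0265] c [-151.9 -333.6] yawy -0.35 relC -0.183 q6 -0.09 t 3.3667 F [-2.5 -7.4  2.4]
dp [ 0.1796 -0.0222  0.0002] twist -0.18304110429467602 
R [[0.343, 0.939, 0.003], [0.939, -0.343, -0.008], [-0.006, 0.006, -1.0]]
```

View pics/wrist2.png

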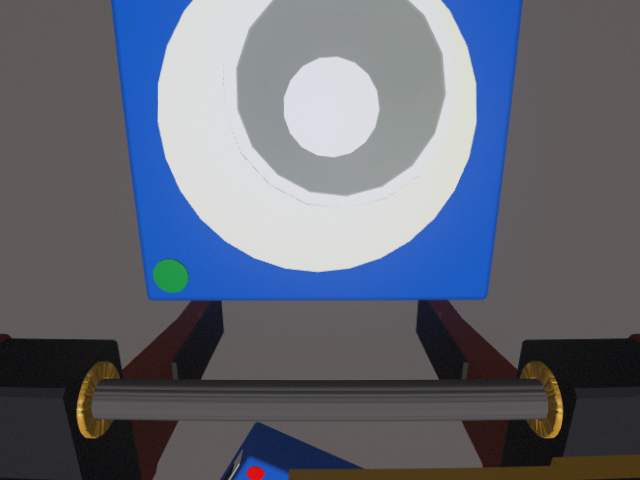

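{"api": "arm_command", "payload": {"jaw": [0,0,0,0,0,0,0,0,0,0], "dp": [[0.005,-0.0006,0],[0.01,-0.0012,0],[0.015,-0.0018,0],[0.02,-0.0024,0],[0.025,-0.003,0],[0.03,-0.0036,0],[0.035,-0.0042,0],[0.04,-0.0048,0],[0.045,-0.0054,0],[0.05,-0.006,0]], "twist": [-0.005,-0.011,-0.017,-0.023,-0.029,-0.035,-0.041,-0.047,-0.053,-0.06]}}

```text
time: 4.25
ee_pos: [0.536, -0.1298, 0.0266]
orientation: [2.51, 1.872, -0.003]
wrist_force: [-1.4, -6.7, 1.8]
gripper_width: 0.088
```

```bash
python3 - <<'E'
from h import *
goal([*c2w(-.141,-.153),.025],CY)
im,d=grab('wrist'); cv2.imwrite(f'pics/wrist3.png',im[:,:,::-1])
E
```

```text
ee [ 0.536  -0.1298  0.0266] c [-147.6 -283.3] yawy -0.289 relC -0.122 q6 -0.06 t 4.25 F [-1.4 -6.7  1.8]
dp [ 0.1302 -0.0093  0.0005] twist -0.12236595888673985 
R [[0.285, 0.959, 0.005], [0.958, -0.285, -0.009], [-0.008, 0.007, -1.0]]
```

View pics/wrist3.png

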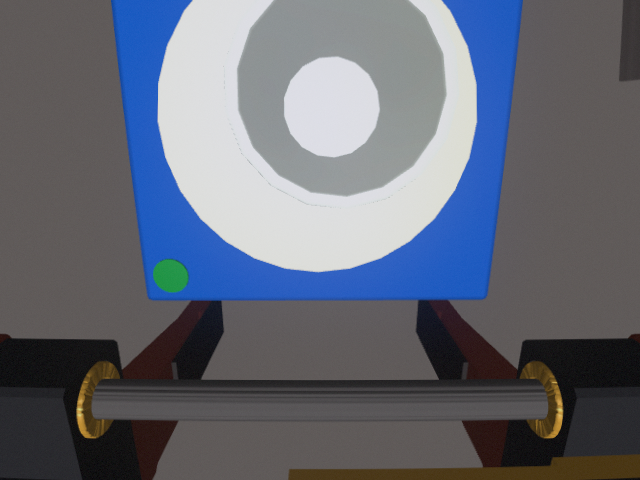

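Stirrer, beaker and gripper are unchanged relative to each other, with the stirrer's near edge at row 298 across both fingers. I'll carry on.

{"api": "arm_command", "payload": {"jaw": [0,0,0,0,0,0,0,0,0,0], "dp": [[0.005,-0.0004,0],[0.01,-0.0007,0],[0.015,-0.0011,0],[0.02,-0.0014,0],[0.025,-0.0018,0],[0.03,-0.0021,0],[0.035,-0.0025,0],[0.04,-0.0028,0],[0.045,-0.0032,0],[0.05,-0.0036,0]], "twist": [-0.006,-0.012,-0.018,-0.024,-0.03,-0.036,-0.042,-0.048,-0.054,-0.06]}}

```text
time: 5.13
ee_pos: [0.5475, -0.0808, 0.0266]
orientation: [2.45, 1.947, -0.003]
wrist_force: [-1.5, -7.3, 2.8]
gripper_width: 0.0881
```

```bash
python3 - <<'E'
from h import *
goal([*c2w(-.141,-.153),.025],CY)
E
```

```text
ee [ 0.5475 -0.0808  0.0266] c [-144.4 -233. ] yawy -0.228 relC -0.061 q6 -0.03 t 5.1333 F [-1.5 -7.3  2.8]
dp [ 0.0801 -0.0015  0.0009] twist -0.06110337571591984 
R [[0.226, 0.974, 0.006], [0.974, -0.226, -0.01], [-0.009, 0.008, -1.0]]
```

{"api": "arm_command", "payload": {"jaw": [0,0,0,0,0,0,0,0,0,0], "dp": [[0.005,0,0],[0.01,0,0],[0.015,0,0],[0.02,0,0],[0.025,-0.0005,0],[0.03,-0.0005,0],[0.035,-0.001,0],[0.04,-0.001,0],[0.045,-0.001,0],[0.05,-0.001,0]], "twist": [-0.006,-0.012,-0.018,-0.024,-0.03,-0.036,-0.042,-0.048,-0.054,-0.06]}}

```text
time: 5.97
ee_pos: [0.5582, -0.0326, 0.0266]
orientation: [2.388, 2.02, -0.004]
wrist_force: [-1.9, -9.1, 4.5]
gripper_width: 0.0882
```

```bash
cat >> h.py <<'E'
def stir_pose(fn):
    im,d=grab('top'); cv2.imwrite('pics/'+fn,cv2.resize(im[150:300,250:450,::-1],None,fx=4,fy=4,interpolation=cv2.INTER_CUBIC))
    hsv=cv2.cvtColor(im,cv2.COLOR_RGB2HSV)
    m=(hsv[...,1]<40)&(hsv[...,2]>190)
E
python3 - <<'E'
from h import *
goal([*c2w(-.141,-.150),.025],CY)
stir_pose('top4.png')
E
```

```text
ee [ 0.5582 -0.0326  0.0266] c [-141.9 -183.8] yawy -0.167 relC -0.0 q6 0.0 t 5.9667 F [-1.9 -9.1  4.5]
dp [0.0338 0.0009 0.0012] twist -1.7778158148740175e-05 
R [[0.166, 0.986, 0.006], [0.986, -0.166, -0.012], [-0.011, 0.008, -1.0]]
```

View pics/top4.png

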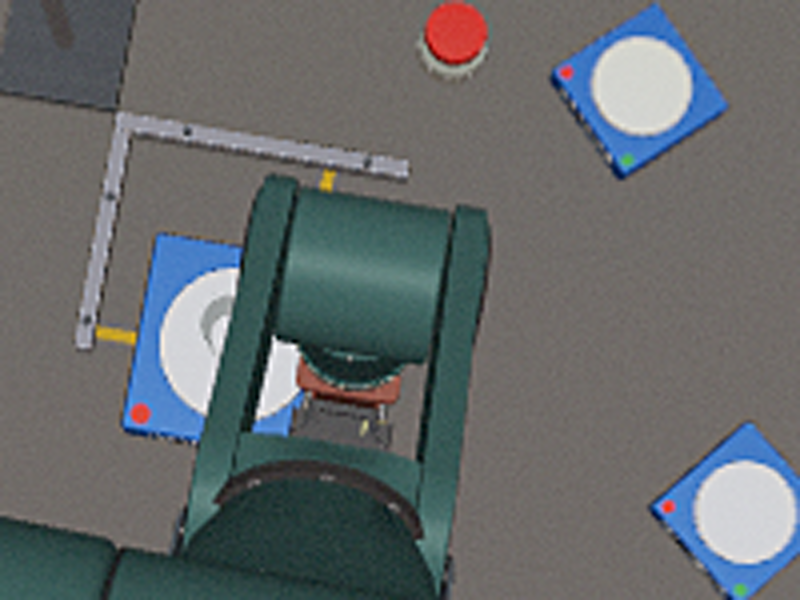

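{"api": "arm_command", "payload": {"jaw": [0,0,0,0,0,0,0,0,0,0], "dp": [[0.004,0,0],[0.008,0,0],[0.012,0,0],[0.016,0,0],[0.019,0,0],[0.022,0,0],[0.025,0,0],[0.027,0,0],[0.029,0,0],[0.03,0,0]], "twist": [0,0,0,0,0,0,0,0,0,0]}}

```text
time: 6.85
ee_pos: [0.5633, -0.0029, 0.0266]
orientation: [2.387, 2.021, -0.005]
wrist_force: [-1.9, -8.0, 3.8]
gripper_width: 0.0877
```

{"api": "arm_command", "payload": {"jaw": [0,0,0,0,0], "dp": [[0.001,0,0],[0.002,0,0],[0.003,0,0],[0.004,0,0],[0.005,0,0]], "twist": [0,0,0,0,0]}}

```text
time: 7.27
ee_pos: [0.5634, -0.0004, 0.0266]
orientation: [2.384, 2.022, -0.011]
wrist_force: [-4.0, -19.8, 3.4]
gripper_width: 0.0877
```

```bash
python3 - <<'E'
from h import *
goal([*c2w(-.141,-.150),.025],CY)
stir_pose('top5.png')
E
```

```text
ee [ 5.634e-01 -4.000e-04  2.660e-02] c [-142.1 -151.2] yawy -0.164 relC 0.003 q6 0.07 t 7.2667 F [ -4.  -19.8   3.4]
dp [0.0012 0.0011 0.0016] twist 0.0027223411783008356 
R [[0.163, 0.987, 0.005], [0.986, -0.163, -0.017], [-0.016, 0.008, -1.0]]
```

View pics/top5.png

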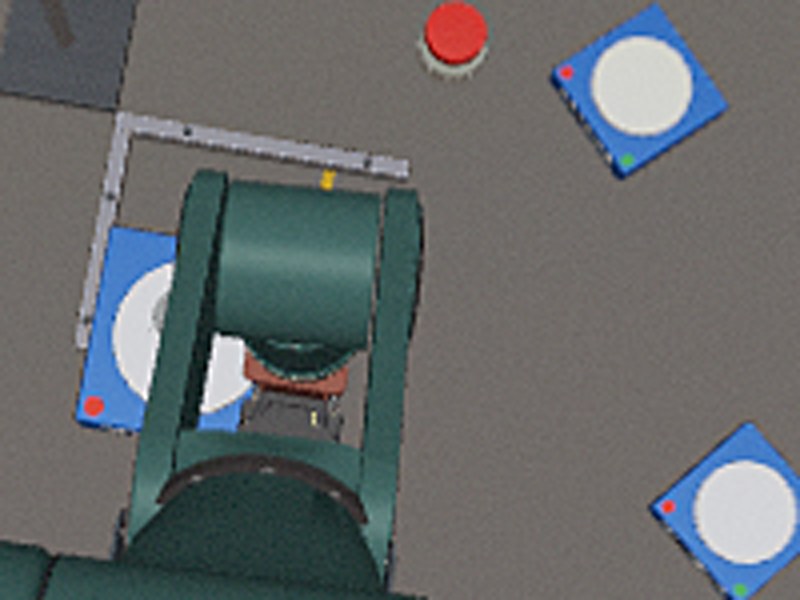

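{"api": "arm_command", "payload": {"jaw": [0,0,0,0,0,0,0,0,0,0], "dp": [[-0.008,0,0],[-0.02,0,0],[-0.035,0,0],[-0.05,0,0],[-0.05,0,-0.03],[-0.05,0,-0.06],[-0.05,0,-0.1],[-0.05,0,-0.14],[-0.05,0,-0.16],[-0.05,0,-0.16]], "twist": [0,0,0,0,0,0,0,0,0,0]}}

```text
time: 8.15
ee_pos: [0.5577, -0.0476, 0.1927]
orientation: [2.379, 2.017, -0.001]
wrist_force: [0.9, -0.5, 0.1]
gripper_width: 0.0879
```

```bash
python3 - <<'E'
from h import *
goal([*c2w(-.258,-.070),.186],CY+np.pi/2-1e-3)
stir_pose('top6.png')
E
```

```text
ee [ 0.5577 -0.0476  0.1927] c [-139.9 -198.6] yawy -0.164 relC 0.003 q6 -0.03 t 8.15 F [ 0.9 -0.5  0.1]
dp [ 0.129  -0.1178  0.0028] twist -1.5672252699974685 
R [[0.164, 0.986, 0.014], [0.986, -0.163, -0.018], [-0.015, 0.017, -1.0]]
```

{"api": "arm_command", "payload": {"jaw": [0,0,0,0,0,0,0,0,0,0], "dp": [[0.013,-0.012,0],[0.026,-0.024,0],[0.039,-0.036,0],[0.052,-0.048,0],[0.065,-0.06,0],[0.078,-0.072,0],[0.091,-0.084,0],[0.104,-0.096,0],[0.117,-0.108,0],[0.129,-0.118,0]], "twist": [0.12,0.24,0.36,0.48,0.6,0.72,0.84,0.96,1.08,1.2]}}

```text
time: 9.03
ee_pos: [0.4583, 0.0998, 0.1845]
orientation: [3.109, 0.313, 0.007]
wrist_force: [0.4, -0.7, 0.2]
gripper_width: 0.0876
```

```bash
python3 - <<'E'
from h import *
goal([*c2w(-.258,-.070),.16],CY+np.pi/2-1e-3)
stir_pose('top7.png')
E
```

```text
ee [0.4583 0.0998 0.1845] c [-262.4  -69.7] yawy -1.37 relC -1.204 q6 1.46 t 9.0333 F [ 0.4 -0.7  0.2]
dp [0.0039 0.0014 0.0245] twist 0.36827733219237846 
R [[0.98, 0.199, 0.006], [0.199, -0.98, -0.017], [0.003, 0.018, -1.0]]
```

View pics/top7.png

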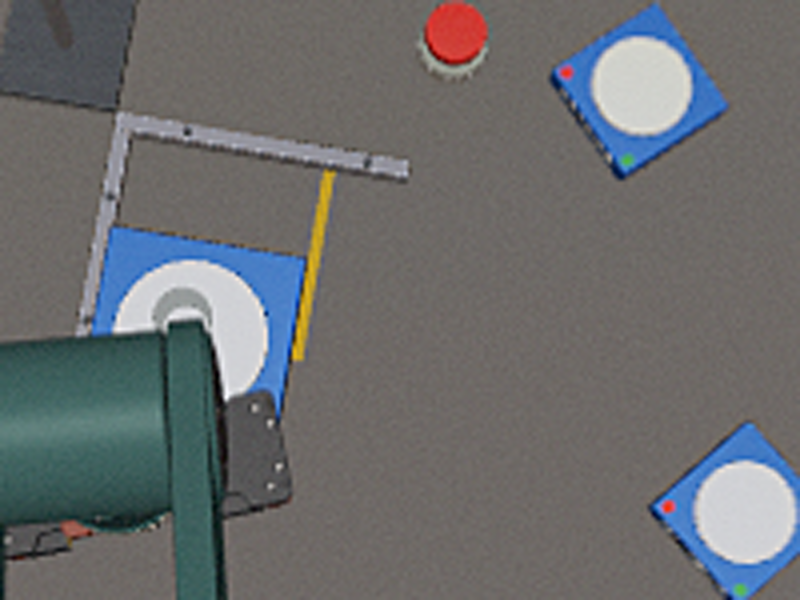

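{"api": "arm_command", "payload": {"jaw": [0,0,0,0,0,0,0,0,0,0], "dp": [[0.004,0.001,0.0],[0.004,0.001,0.02],[0.004,0.001,0.05],[0.004,0.001,0.08],[0.004,0.001,0.11],[0.004,0.001,0.135],[0.004,0.001,0.15],[0.004,0.001,0.159],[0.004,0.001,0.159],[0.004,0.001,0.159]], "twist": [0.12,0.24,0.36,0.368,0.368,0.368,0.368,0.368,0.368,0.368]}}

```text
time: 9.92
ee_pos: [0.4608, 0.0987, 0.0247]
orientation: [3.115, -0.273, 0.006]
wrist_force: [-0.3, 0.1, 0.5]
gripper_width: 0.0877
```

```bash
python3 - <<'E'
from h import *
goal([*c2w(-.150,-.070),.026],CY+np.pi/2)
im,d=grab('wrist'); cv2.imwrite(f'pics/wrist8.png',im[:,:,::-1])
E
```

```text
ee [0.4608 0.0987 0.0247] c [-259.7  -70.5] yawy -1.746 relC -1.579 q6 1.84 t 9.9167 F [-0.3  0.1  0.5]
dp [ 0.1097 -0.0014 -0.0007] twist -0.008441700619921555 
R [[0.985, -0.174, 0.003], [-0.174, -0.985, -0.015], [0.005, 0.015, -1.0]]
```

View pics/wrist8.png

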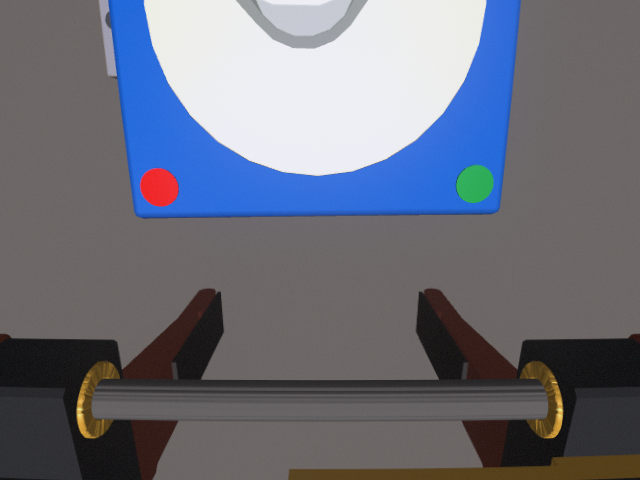

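{"api": "arm_command", "payload": {"jaw": [0,0,0,0,0,0,0,0,0,0], "dp": [[0.012,0,0],[0.024,0,0],[0.03,0,0],[0.033,0,0],[0.035,0,0],[0.037,0,0],[0.039,0,0],[0.042,0,0],[0.046,0,0],[0.05,-0.001,0]], "twist": [-0.01,-0.01,-0.01,-0.01,-0.01,-0.01,-0.01,-0.01,-0.01,-0.01]}}

```text
time: 10.8
ee_pos: [0.5043, 0.0909, 0.025]
orientation: [3.115, -0.258, -0.009]
wrist_force: [-14.3, -3.3, 9.9]
gripper_width: 0.0878
```

```bash
python3 - <<'E'
from h import *
goal([*c2w(-.150,-.070),.026],CY+np.pi/2)
im,d=grab('wrist'); cv2.imwrite(f'pics/wrist9.png',im[:,:,::-1])
E
```

```text
ee [0.5043 0.0909 0.025 ] c [-215.5  -70.9] yawy -1.736 relC -1.569 q6 1.81 t 10.8 F [-14.3  -3.3   9.9]
dp [ 0.0655 -0.0008 -0.0013] twist 0.0015392370640334718 
R [[0.986, -0.164, -0.007], [-0.164, -0.986, -0.016], [-0.004, 0.017, -1.0]]
```

View pics/wrist9.png

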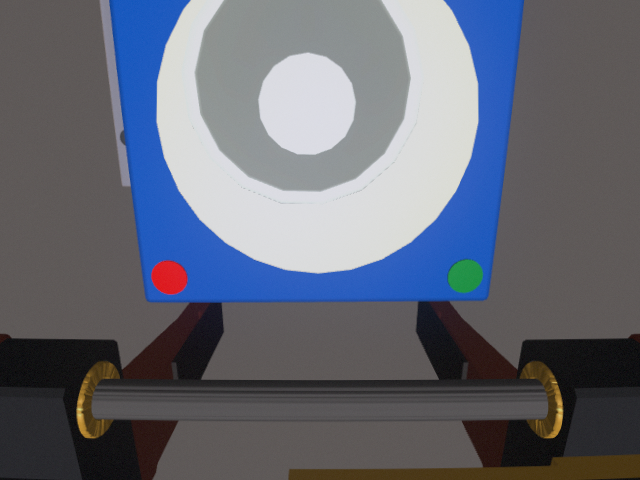

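{"api": "arm_command", "payload": {"jaw": [0,0,0,0,0,0,0,0,0,0], "dp": [[0.004,0,0],[0.008,0,0],[0.012,0,0],[0.016,0,0],[0.02,0,0],[0.024,0,0],[0.028,0,0],[0.032,0,0],[0.036,0,0],[0.04,0,0]], "twist": [0,0,0,0,0,0,0,0,0,0]}}

```text
time: 11.68
ee_pos: [0.5378, 0.0845, 0.0243]
orientation: [3.113, -0.258, -0.027]
wrist_force: [-13.4, 2.4, 13.1]
gripper_width: 0.088
```

```bash
python3 - <<'E'
from h import *
goal([*c2w(-.150,-.070),.026],CY+np.pi/2)
im,d=grab('wrist'); cv2.imwrite(f'pics/wrist10.png',im[:,:,::-1])
E
```

```text
ee [0.5378 0.0845 0.0243] c [-181.4  -71.7] yawy -1.736 relC -1.569 q6 1.79 t 11.6833 F [-13.4   2.4  13.1]
dp [ 0.0314 -0.0016 -0.0023] twist 0.0015012701671182072 
R [[0.986, -0.164, -0.018], [-0.165, -0.986, -0.016], [-0.016, 0.019, -1.0]]
```

View pics/wrist10.png

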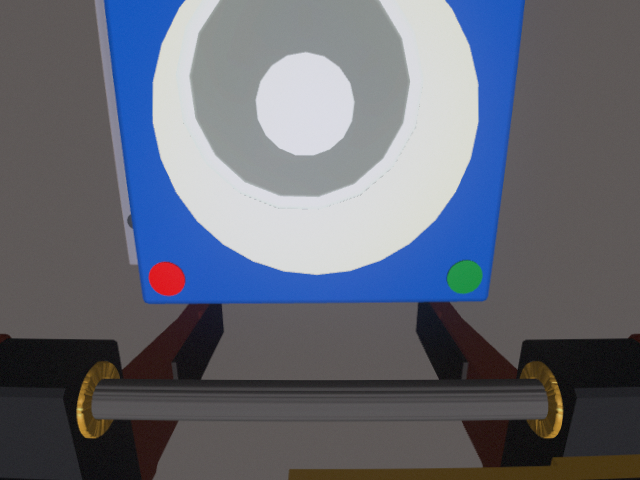

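{"api": "arm_command", "payload": {"jaw": [0,0,0,0,0,0,0,0], "dp": [[0.003,0,-0.003],[0.006,-0.0005,-0.003],[0.01,-0.0005,-0.003],[0.014,-0.001,-0.003],[0.018,-0.001,-0.003],[0.021,-0.001,-0.003],[0.024,-0.001,-0.003],[0.026,-0.001,-0.003]], "twist": [0,0,0,0,0,0,0,0]}}

```text
time: 12.4
ee_pos: [0.5589, 0.0809, 0.0265]
orientation: [3.112, -0.258, -0.041]
wrist_force: [-15.6, 0.5, 13.8]
gripper_width: 0.088
```

```bash
python3 - <<'E'
from h import *
goal([*c2w(-.150,-.070),.026],CY+np.pi/2)
stir_pose('top11.png')
E
```

```text
ee [0.5589 0.0809 0.0265] c [-160.   -71.7] yawy -1.736 relC -1.569 q6 1.78 t 12.4 F [-15.6   0.5  13.8]
dp [ 0.01   -0.0017  0.0002] twist 0.001647161144902043 
R [[0.986, -0.164, -0.028], [-0.165, -0.986, -0.017], [-0.025, 0.021, -0.999]]
```

View pics/top11.png

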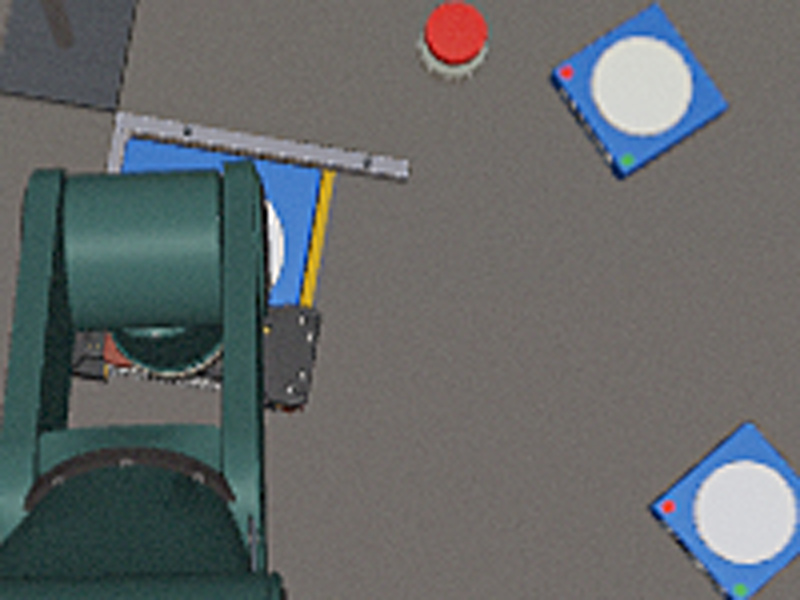

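{"api": "arm_command", "payload": {"jaw": [0,0,0,0,0], "dp": [[0.003,0,-0.002],[0.005,0,-0.002],[0.007,0,-0.002],[0.009,0,-0.002],[0.01,0,-0.002]], "twist": [0,0,0,0,0]}}

```text
time: 12.87
ee_pos: [0.5669, 0.0792, 0.0278]
orientation: [3.111, -0.258, -0.048]
wrist_force: [-10.4, 0.6, 4.9]
gripper_width: 0.0878
```

{"api": "arm_command", "payload": {"jaw": [0,0,0,0], "dp": [[0.002,0,-0.001],[0.003,0,-0.001],[0.004,0,-0.001],[0.005,0,-0.001]], "twist": [0,0,0,0]}}

```text
time: 13.2
ee_pos: [0.5672, 0.0791, 0.028]
orientation: [3.111, -0.258, -0.062]
wrist_force: [-14.8, 4.0, 8.2]
gripper_width: 0.0878
```

```bash
python3 - <<'E'
from h import *
goal([*c2w(-.150,-.070),.026],CY+np.pi/2)
im,d=grab('wrist'); cv2.imwrite(f'pics/wrist12.png',im[:,:,::-1])
stir_pose('top12.png')
E
```

```text
ee [0.5672 0.0791 0.028 ] c [-151.5  -72.1] yawy -1.736 relC -1.57 q6 1.78 t 13.2 F [-14.8   4.    8.2]
dp [ 0.0016 -0.0022  0.0019] twist 0.0012520311042649723 
R [[0.986, -0.165, -0.041], [-0.165, -0.986, -0.016], [-0.038, 0.022, -0.999]]
```

View pics/top12.png

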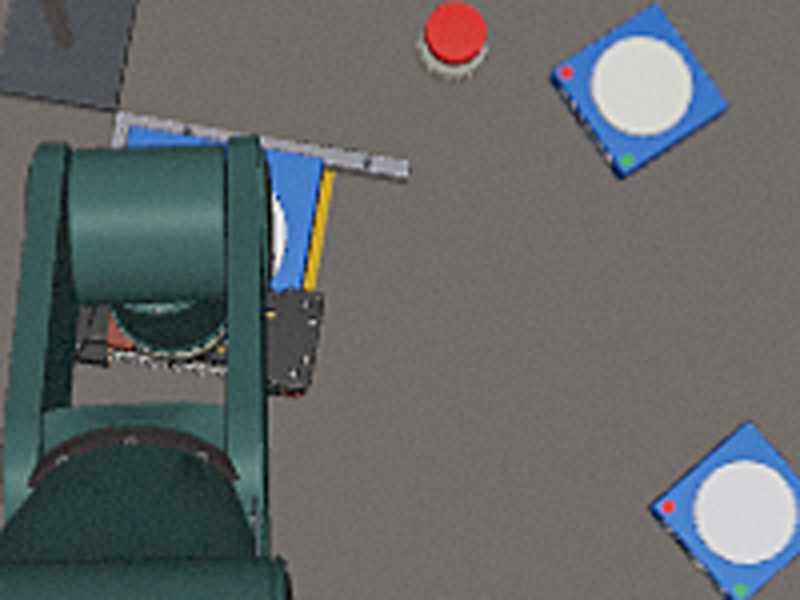

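View pics/wrist12.png

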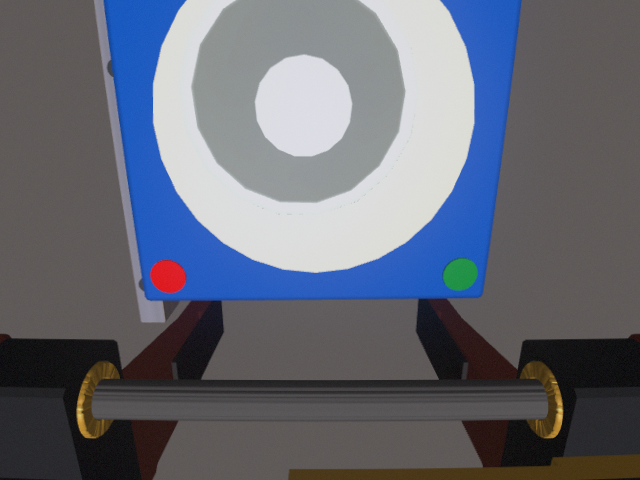

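{"api": "arm_command", "payload": {"jaw": [0,0,0,0,0,0,0,0,0,0], "dp": [[-0.006,0,0],[-0.018,0,0],[-0.035,0,0],[-0.055,0,0],[-0.055,0,-0.03],[-0.055,0,-0.06],[-0.055,0,-0.1],[-0.07,0,-0.14],[-0.1,0,-0.16],[-0.13,0,-0.16]], "twist": [0,0,0,0,0,0,0,0,0,0]}}

```text
time: 14.13
ee_pos: [0.4516, 0.1035, 0.1982]
orientation: [3.114, -0.259, -0.039]
wrist_force: [-0.2, 0.5, -0.4]
gripper_width: 0.0876
```

```bash
python3 - <<'E'
from h import *
goal([*c2w(-.250,-.070),.026],CY+np.pi/2)
stir_pose('top13.png')
E
```

```text
ee [0.4516 0.1035 0.1982] c [-269.6  -67.2] yawy -1.737 relC -1.57 q6 1.83 t 14.1333 F [-0.2  0.5 -0.4]
dp [ 0.0236 -0.0005  0.1718] twist 0.0005297322975081897 
R [[0.986, -0.165, -0.026], [-0.166, -0.986, -0.015], [-0.023, 0.019, -1.0]]
```

View pics/top13.png

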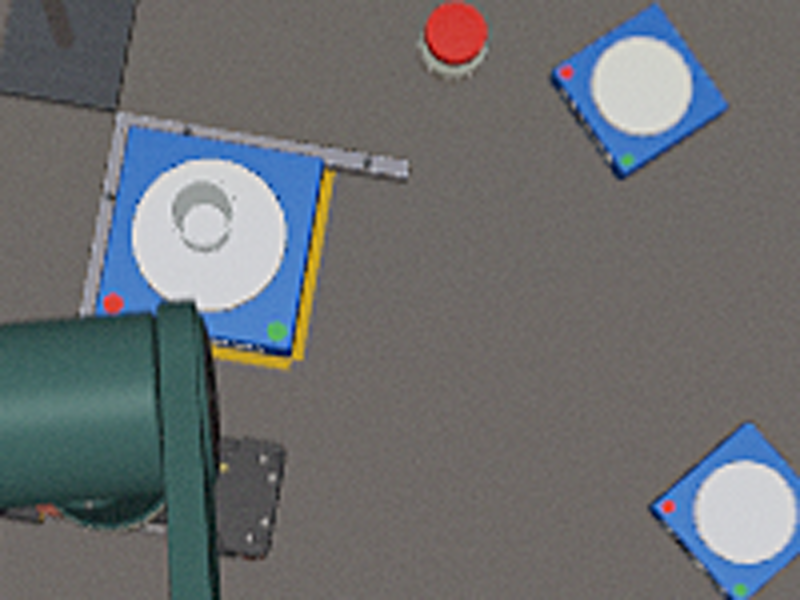

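```bash
cat > m.py <<'E'
from h import *
def measure(im):
    hsv=cv2.cvtColor(im,cv2.COLOR_RGB2HSV)
    hc=c2w(-.07,-.07)
    b=(hsv[...,0]>100)&(hsv[...,0]<125)&(hsv[...,1]>110)&(hsv[...,2]>150)
    v,u=np.nonzero(b);P=onplane('top',u,v,.042)[:,:2];P=P[np.hypot(*(P-hc).T)<.115]
    q=np.array([w2c(p) for p in P])*1000
    print('x ext',np.percentile(q[:,0],[0,.5,99.5,100]).round(1),'y ext',np.percentile(q[:,1],[0,.5,99.5,100]).round(1))
    r=fitrect(q);print('rect C frame',r)
    # edge lines: far (max x per y bin), right (min y per x bin), left(max y)
    def line(a,bv,f,lo,hi):
        xs=[];ys=[]
        for t in np.arange(lo,hi,5):
            k=(bv>=t)&(bv<t+5)
            if k.sum()>1: xs.append(t+2.5);ys.append(f(a[k]))
        p=np.polyfit(xs,ys,1); return p.round(4)
    print('far x=',line(q[:,0],q[:,1],np.max,-130,-10),'near x=',line(q[:,0],q[:,1],np.min,-130,-10))
    print('right y=',line(q[:,1],q[:,0],np.min,-130,-10),'left y=',line(q[:,1],q[:,0],np.max,-120,-10))
    m=(hsv[...,1]<40)&(hsv[...,2]>190);v,u=np.nonzero(m);Q=onplane('top',u,v,.05)[:,:2]
    Q=Q[np.hypot(*(Q-hc).T)<.07]; (c,rr)=cv2.minEnclosingCircle((Q*1000).astype(np.float32)); print('plate C',w2c(np.array(c)/1000)*1000,rr)
    for nm,lo,hi in(('red',0,8),('green',45,75)):
        m=(hsv[...,0]>=lo)&(hsv[...,0]<=hi)&(hsv[...,1]>100);v,u=np.nonzero(m);Q=onplane('top',u,v,.042)[:,:2]
        Q=Q[np.hypot(*(Q-hc).T)<.11];print(nm,len(Q),w2c(Q.mean(0))*1000)
if __name__=='__main__':
    measure(np.load('top.npz')['im'])
E
python3 m.py
```

```text
x ext [-139.2 -138.3   -1.8   -1.6] y ext [-139.1 -138.8   -1.5   -1.3]
rect C frame ((-70.49534606933594, -70.2104721069336), (137.49351501464844, 137.859619140625), 0.12573952972888947)
far x= [ 3.0000e-04 -2.6261e+00] near x= [  0.3599 -83.8064]
right y= [ 3.500000e-03 -1.378214e+02] left y= [-0.006 -2.752]
plate C [-70.06578123 -69.86653287] 53.55912780761719
red 13 [-129.68507068  -16.69998664]
green 18 [-130.75099657 -120.92177094]
```

```bash
python3 - <<'E'
from h import *
print((w2c(onplane('top',[250+205/4],[150+225/4],.051)[0])*1000).round(1))
im,d=grab('scene'); cv2.imwrite('pics/scene14.png',im[:,:,::-1])
print(manip.state()['joint_velocities'].round(3))
E
```

```text
[-65.3 -67.7]
[-0.015  0.063 -0.052 -0.013 -0.039 -0.013]
```

View pics/scene14.png

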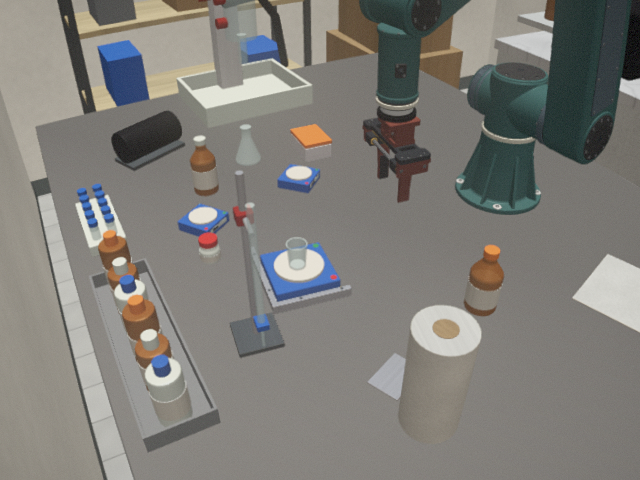

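The stirrer is flush in the corner, around (300,275). The beaker stands at (297,255), the arm is clear, and the bystanders are where they were. I'll let the arm settle and hand in.

{"api": "arm_command", "payload": {"jaw": [0,0,0,0], "dp": [[0,0,0],[0,0,0],[0,0,0],[0,0,0]], "twist": [0,0,0,0]}}

```text
time: 14.57
ee_pos: [0.4447, 0.1035, 0.1941]
orientation: [3.112, -0.257, -0.057]
wrist_force: [0.1, 0.2, -0.4]
gripper_width: 0.0878
```

```bash
python3 - <<'E'
from h import *
print(manip.job_done())
E
```

```text
the job is handed in; nothing more can be done
None
```

The stirrer is home in the corner, with the beaker still standing on its plate, and I handed the job in at about 14.6 s. I pushed it with the open fingers in two moves: first on its right side until it met the side rail, turning it square on the way, then on its front until it met the back rail.

- **Position:** the last top-camera check put the stirrer's centre at about (-70.3, -70.0) mm in the corner frame.
- **Squareness:** most edge fits and the marks put it within about 0.01 rad. The fit to the near edge was not usable because the arm hid part of it.
- **Beaker:** it stood upright, about 5 mm from the plate's centre.
- **Bystanders:** they looked unmoved in the last scene view, but I did not measure them.
- **Robot:** the gripper was retracted, about 0.19 m above the bench and clear of everything.
- **Forces:** while sliding, it met about 7 to 20 N sideways and up to 14 N vertically on the tool. The sideways force was above the expected 3 to 10 N, partly because the tool tilted slightly (up to 0.04 rad) and pressed down during the second push.

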